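Index a bearing washer and hold a hardness probe on its test spot

TASK

The sloping bearing washer clamped on the indexing table has one test spot, an etched circle with a centre dot: turn the table by its upright crank handle until that spot stands in line with the pointer on the stand's base and the table has clicked into its detent there. Then take the pen-shaped hardness probe out of its stand and set its sprung tip inside the circle, with the probe square to the sloping face, pressing lightly with about 5 N (plunger a little over half way in). Finish like that, still gripping the probe and holding it steadily on the spot without letting go; touch the washer with nothing but the probe, only once the table is in place, and leave the things lying about alone.

Things in the scene. Friction and masses are not known exactly. Their poses are not given: they have to be found in the camera images.
- index_stand: Indexing stand, fixed: a grey round base plate, 236 mm diameter, 12 mm thick. Origin under its centre, on the work surface, on the vertical axis of the round table. Its own -x side, turned roughly towards the robot, carries the pointer (the station).
- station (a point): Tip of the fixed steel pointer, 98 mm from the table's axis in the stand's -x direction, 42 mm above the work surface.
- table_axis (a point): Point on the axis of the round table (aluminium, 200 mm diameter), on its upper face, 38 mm above the work surface.
- index_table (a joint): Angle of the table in rad, counterclockwise seen from above; 0 with the test spot at the pointer. Starts between stations, at -1.28 to -0.5: turn it counterclockwise. A spring ball drops into a notch at each quarter turn (one is 0) and pulls the table home from about 0.15 rad either side; elsewhere light friction holds it. Turning takes 1 N at the handle, leaving a notch 4 N. Stop at 0.6.
- handle: The upright black crank handle of the table, a revolving round sleeve 17 mm thick and 55 mm tall. Origin on its axis at its lower end, 48 mm above the work surface; z up.
- handle_grip (a point): Grip point on the axis of the upright black crank handle, a revolving round sleeve 17 mm thick, 48 to 103 mm above the work surface; the point is at 86 mm. It stands 86 mm from the table's axis, a quarter turn counterclockwise (from above) from the test spot. Nothing else on the table is above 83 mm (stud at the axis); the washer's rim, 70 mm from the axis, is at 48 mm.
- race_washer: Steel tapered thrust-bearing washer, 140 mm diameter, clamped concentrically on the table and turning with it. Origin on the axis, on its underside. The raceway slopes down outwards at 20 degrees, from 60 mm above the work surface at 36 mm from the axis to 48 mm at 70 mm from it. A clamping disc, nut and stud stand over its middle.
- test_spot: The etched test spot on the sloping raceway: a dark circle of 18 mm outer and 15 mm inner diameter with a dot. Origin at the dot, on the surface, 54 mm from the axis and 54 mm above the work surface. Its z axis is the outward normal of the sloping face, which leans 20 degrees from vertical, away from the table's axis; its x axis points up the slope, to the axis.
- probe: Pen-shaped hardness probe, standing tip down in its stand. Origin on its axis at the lower end of the nose; z runs up its axis. Nose (22 mm diameter) from z = 0 to 55 mm, collar of 35 mm diameter from 55 to 59 mm, which rests on the stand's mouth, round grey grip of 24 mm diameter from 59 to 132 mm (top). Mass 0.13 to 0.22 kg. It is round: its turn about its own axis does not matter.
- probe_tip (a point): End of the probe's round sprung tip (6 mm diameter), on its axis, 12 mm below the probe's origin while the plunger is out.
- probe_plunger (a joint): How far the sprung tip is pushed in, in m, 0 to 0.010 (end stop). Spring: 2 N at 0, 500 N/m more, so 5 N at 0.006.
- probe_stand: Fixed round stand: foot of 84 mm diameter, upright tube of 38 mm outer and 26 mm inner diameter, mouth 78 mm above the work surface. Origin under its centre. The nose reaches 55 mm into it, so the probe has to be lifted straight up by 70 mm.
- micrometer: Loose micrometer, 61 x 130 x 16 mm, bystander.
- marker: Loose blue marker pen, 137 mm long, bystander.
- bearing_a: Loose ball bearing, 29 mm diameter, 10 mm high, bystander.
- bearing_b: Loose ball bearing, 29 mm diameter, 10 mm high, bystander.
There are look-alikes about, which are no part of the job. There is more than one size of the probe; the job needs the smallest.

How it is judged:
By the outcome, as a careful person would: the job done as asked, in the order asked, and still so for the second after the job is handed in, while the arm keeps its last pose, push and grip.
It also fails if it takes over 58 s, if anything falls off the work surface, if the arm or the gripper's body presses on something with over 40 N, if the wrist force passes 120 N, or if a joint passes its speed limit or range.

ROBOT

A 6-joint arm with a two-finger parallel gripper is mounted at the origin on a cart in front of the work surface, level with it; the furniture and walls round the work are solid. World frame = base frame: x ahead of the robot, y to its left, z up, the work surface at z = 0. Lengths are in m, angles in degrees, forces in N, time in s.
With the tool pointing down it reaches from about 0.35 to 0.975 m from the base axis. Payload 4.9 kg.
Tool frame: the origin (TCP) lies at the very end of the fingers, on their centre line; the grasp point (between the pads) lies 19 mm behind it; z points along the fingers, y is the line along which they close (so a half turn about z gives the same grasp; the last joint's range is limited). The gripper opens to 85 mm and grips with 20 to 120 N. Pads are 22 mm wide; open, the fingers measure 114 mm over their backs; the gripper's body (76 mm by 85 mm) begins 54 mm behind the grasp point. The pads swing forward as they close: fully open they stand 13 mm farther back than shut.
Start: joints at [60.734, 3.019, 92.412, -0, 84.569, -6.818], TCP at [0.239, 0.578, 0.231] pointing down, gripper open.
Joint ranges: [-172.51, 172.51], [-57.92, 126.97], [3.15, 148.05], [-58.71, 238.71], [5.1, 150.11], [-179.66, 179.66]. Speed limits (degrees/s): [147.25, 147.25, 180, 180, 180, 180].

INTERFACE

Orientations are given as a 3x3 rotation matrix whose columns are the frame's x, y, z axes.
In Python, from bench import * gives the robot as it stands.
- The arm moves only by the tool jog_arm, never from a script. Its argument "targets" is a list that holds one entry, the list of rows, each a list of 4 numbers: the shift along the tool's x, y, z in m, then the turn about the tool's z in degrees. A call has 1 to 5 rows; each row is the pose to reach, as a shift and turn from the pose commanded when the call began, along the tool's axes at that moment; what a row does not reach only later rows make up. A row lasts 1/10 s, in which the tool goes at most 50 mm and 8.59 degrees, less where a joint would pass 70% of its speed; a pose out of reach is approached as far as the arm can. A call with a gripper value outside its range is refused whole. "fingers" is the gripper's target within -1 to 1 (shut at 1, half-way at 0, fully open at -1), set as the call begins (left out, the last holds). The fingers move at their own pace and stop on an object; "newtons" is the grip in N (left out, the last holds). Time passes only in rows, so rows that repeat a pose let the fingers close. It gives the time, the measured TCP pose, the force, the opening and the grip force at its end, in the units of the state.
- sense(): the state, without advancing time (a new reading comes with each control period).
- get_image(name): name is "side" or "top" or "wrist"; returns (picture, depth): 384x512x3 uint8, blue, green, red; 384x512 float32, m along the optical axis (not along the pixel's ray), 0 where there is no reading.
- camera_params(name): a dict with "camera_matrix" (3x3 intrinsics, pixels), "xyz" and "orientation" of the camera in the world; the wrist camera has in their place "hand_eye" (4x4, takes a point from camera to tool coordinates, whose origin is the TCP and whose axes are the flange's). Camera axes: x right, y down, z forward; pixel columns grow to the right and rows downward; lengths in m; the calibration is good to about 2 mm. A picture is of the moment at which its call begins: read the wrist's pose just before it. camera_params takes no time and is no camera call.
- hand_in(): hands the job in; it is judged then, once.
The state is a dict: "t": time; "qpos": joint angles; "dq": joint speeds; "tau": joint torques, N m; "position": TCP position; "tcp_rot": TCP orientation; "ft_force": force on the tool from outside, world axes, zero at the start; "torque": the same for the moment, N m; "grip_width": finger opening in m; "grip_force": force on a finger pad.
Only numpy, scipy, OpenCV 4.12 (cv2) and the standard library are available. Lean on these libraries where they do the work, as an engineer would, in place of code of your own. Each camera call takes 0.05 s, during which the arm holds its last target. There are 200 camera calls.

## Working session

There is one attempt and no reset: what is moved stays moved. The work goes in short steps, Python scripts to look and compute and a tool call to move; the robot and the scene stay as the last step left them, time stands still between calls to the robot, and variables do not carry over. Pictures are saved under pics/ and viewed, at most 10 in all, crops included, and the job is handed in when it is done.

Besides the shell and the picture viewer there is one more tool, called as name(argument=value, ...), one argument or row to a line, values as JSON. jog_arm: Moves the arm, as the interface text tells. Its arguments: {"type":"object","properties":{"targets":{"type":"array"},"fingers":{"type":"number"},"newtons":{"type":"number"}},"required":["targets"]}

```bash
mkdir -p pics; ls; python3 - <<'E'
from bench import *
import cv2,numpy as np
s=sense();print(s['t'],s['position'],s['tcp_rot'],s['ft_force'],s['grip_width'])
a,da=get_image("top");b,db=get_image("side")
np.savez("im0.npz",a=a,da=da,b=b,db=db)
for n in("top","side"):print(camera_params(n))
print(camera_params("wrist"))
cv2.imwrite("pics/top0.png",cv2.resize(a,(800,600),interpolation=cv2.INTER_CUBIC))
cv2.imwrite("pics/side0.png",cv2.resize(b,(800,600),interpolation=cv2.INTER_CUBIC))
E
```

```text
pics
0.0 [0.23836773 0.57710664 0.230079  ] [[-9.24220601e-01  3.81857751e-01 -9.68510284e-04]
 [ 3.81858912e-01  9.24218971e-01 -1.75066563e-03]
 [ 2.26610338e-04 -1.98783552e-03 -9.99997999e-01]] [-0.70959666 -1.6195334   0.28992671] 0.08549994145432638
{'camera_matrix': array([[443.81721245,   0.        , 251.40934336],
       [  0.        , 443.81721245, 190.30971798],
       [  0.        ,   0.        ,   1.        ]]), 'xyz': array([ 0.4686077 , -0.15033327,  1.24310637]), 'orientation': array([[ 0.01695813, -0.99830007,  0.05576188],
       [-0.99984385, -0.01720868, -0.0040162 ],
       [ 0.00496896, -0.05568507, -0.99843602]])}
{'camera_matrix': array([[409.01558394,   0.        , 255.94503744],
       [  0.        , 409.01558394, 190.50046125],
       [  0.        ,   0.        ,   1.        ]]), 'xyz': array([ 0.36418965, -1.17618834,  0.67516031]), 'orientation': array([[ 0.98894178, -0.05039618,  0.13947898],
       [-0.14616141, -0.49050304,  0.85909465],
       [ 0.02511977, -0.86998103, -0.49244493]])}
{'camera_matrix': array([[345.35673206,   0.        , 251.84711841],
       [  0.        , 345.35673206, 194.11219225],
       [  0.        ,   0.        ,   1.        ]]), 'hand_eye': array([[ 7.78922799e-04, -9.54899424e-01, -2.96928416e-01,
         7.56190640e-02],
       [ 9.99999047e-01,  1.08234984e-03, -8.57490111e-04,
         2.67602987e-05],
       [ 1.14019724e-03, -2.96927465e-01,  9.54899356e-01,
        -1.42349327e-01],
       [ 0.00000000e+00,  0.00000000e+00,  0.00000000e+00,
         1.00000000e+00]])}
```

View pics/top0.png

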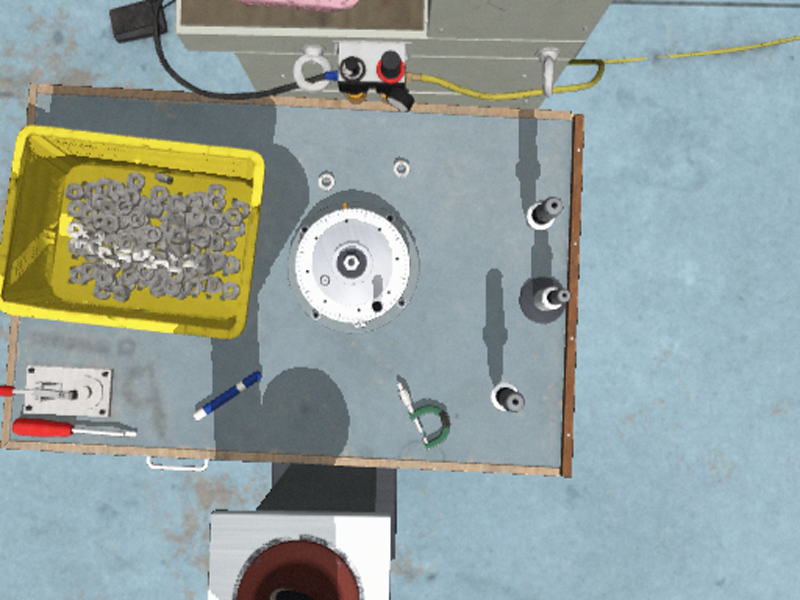

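View pics/side0.png

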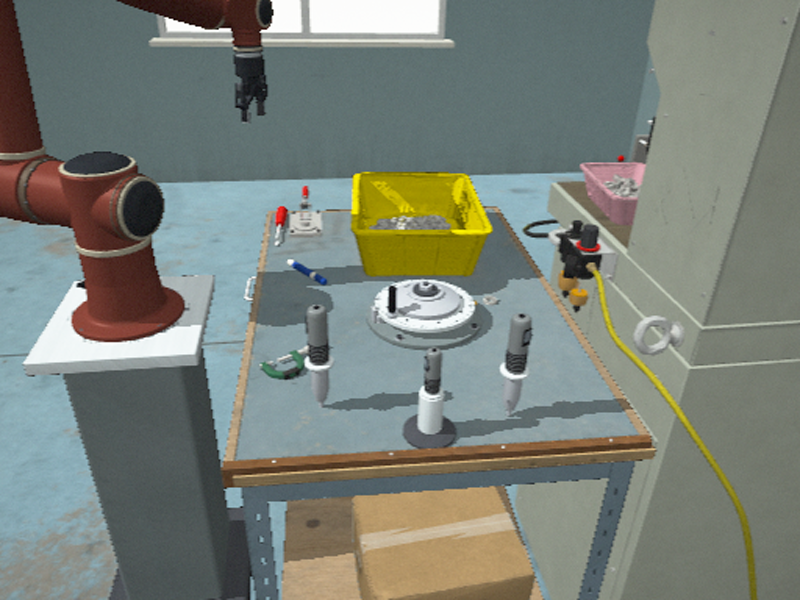

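Top view (800 px wide): table axis about (352,262), spot circle (325,281), pointer (360,323), crank handle (377,290–306). There are three probe look-alikes: (545,210), (548,297) and (510,400). The one at (548,297), side (432,380), is the shortest and stands in the tube with the dark foot, so it should be the one meant. I'll confirm that in enlarged crops.

```bash
cat > h.py <<'E'
import numpy as np,cv2
from bench import *
def ray(n,u,v,z):
    c=camera_params(n);K=c["camera_matrix"];d=c["orientation"]@np.linalg.inv(K)@[u,v,1.]
    return c["xyz"]+d*(z-c["xyz"][2])/d[2]
def wcam(s):
    c=camera_params("wrist");T=np.eye(4);T[:3,:3]=s["tcp_rot"];T[:3,3]=s["position"]
    return c["camera_matrix"],T@c["hand_eye"]
def wray(s,u,v,z):
    K,T=wcam(s);d=T[:3,:3]@np.linalg.inv(K)@[u,v,1.]
    return T[:3,3]+d*(z-T[2,3])/d[2]
E
python3 - <<'E'
import numpy as np,cv2
f=np.load("im0.npz");a,b=f["a"],f["b"]
A=a[125:215,180:280];P=a[115:270,305:375];S=b[190:290,190:345]
R=lambda i,k:cv2.resize(i,None,fx=k,fy=k,interpolation=cv2.INTER_CUBIC)
o=np.zeros((600,800,3),np.uint8)
x=R(A,5);o[:450,:500]=x
x=R(P,3.85)[:600];o[:x.shape[0],505:505+x.shape[1]]=x
x=R(S,1.5);o[450:600,0:x.shape[1]]=x
cv2.imwrite("pics/crop0.png",o)
E
```

```text
(no output)
```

View pics/crop0.png

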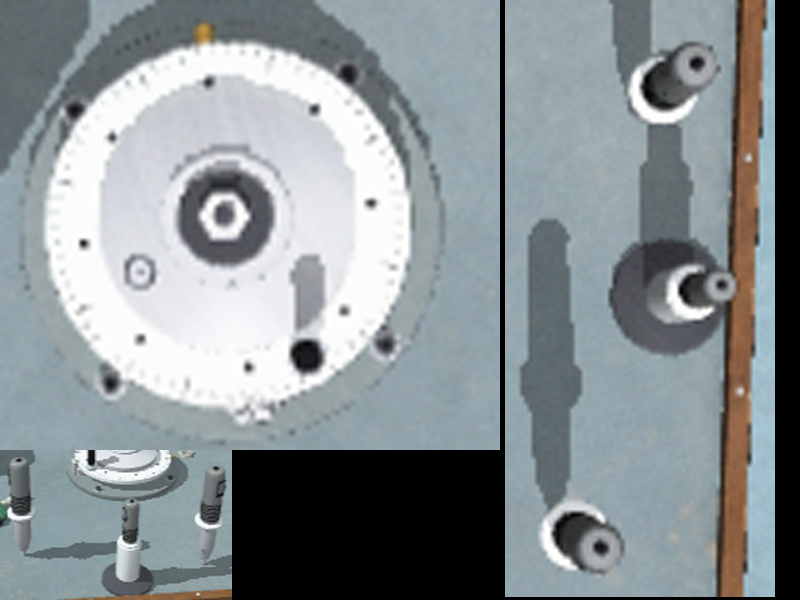

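```bash
python3 - <<'E'
from h import *
R=lambda u,v,z:ray("top",u-.3,v-.3,z)
ax=R(224.8,167.8,.083);ax2=R(225.5,170.2,.038);sp=R(208,179.2,.054);ha=R(241.4,195.4,.103);pt=R(229.6,206,.042)
pr=R(360.8,189,.155);ft=R(347.3,191.9,.004)
print(ax,ax2,sp,ha,pt,pr,ft)
c=(ax+ax2)/2
for n,p in dict(sp=sp,ha=ha,pt=pt).items():
    d=(p-c)[:2];print(n,np.hypot(*d),np.degrees(np.arctan2(d[1],d[0]))%360)
E
```

```text
[ 0.59213571 -0.08336212  0.083     ] [ 0.59039117 -0.08280514  0.038     ] [ 0.56368459 -0.03720852  0.054     ] [ 0.51949153 -0.12862636  0.103     ] [ 0.49297394 -0.09608189  0.042     ] [ 0.53796517 -0.42286528  0.155     ] [ 0.53880573 -0.42288631  0.004     ]
sp 0.05352680197446159 121.01312473813722
ha 0.08500204885618937 212.39709319794747
pt 0.09914524896854153 187.5333479155475
```

jog_arm(
  targets=[
    [[-0.033,-0.034,0,-6],[-0.067,-0.069,0,-12],[-0.1,-0.103,0,-18],[-0.134,-0.138,0,-24],[-0.167,-0.172,0,-30]],
  ],
  fingers=0,
  newtons=30,
)

```text
t: 0.6
position: [0.3274, 0.353, 0.2307]
tcp_rot: [[-0.991, -0.136, -0.0], [-0.136, 0.991, -0.001], [0.0, -0.0, -1.0]]
ft_force: [0.2, -0.6, 0.2]
grip_width: 0.0428
grip_force: 0.0
```

jog_arm(
  targets=[
    [[-0.011,-0.046,0,0],[-0.022,-0.092,0,0],[-0.034,-0.138,0,0],[-0.045,-0.184,0,0],[-0.056,-0.23,0,0]],
  ],
)

```text
t: 1.1
position: [0.4131, 0.1324, 0.231]
tcp_rot: [[-0.991, -0.132, 0.0], [-0.132, 0.991, 0.0], [-0.0, 0.0, -1.0]]
ft_force: [1.0, -0.3, -0.7]
grip_width: 0.043
grip_force: 0.0
```

jog_arm(
  targets=[
    [[-0.011,-0.046,0,0],[-0.022,-0.092,0,0],[-0.034,-0.138,0,0],[-0.045,-0.184,0,0],[-0.056,-0.23,0,0]],
  ],
)

```text
t: 1.6
position: [0.4989, -0.0884, 0.2309]
tcp_rot: [[-0.991, -0.131, -0.0], [-0.131, 0.991, 0.0], [0.0, 0.0, -1.0]]
ft_force: [0.4, 1.3, 0.5]
grip_width: 0.0431
grip_force: 0.0
```

jog_arm(
  targets=[
    [[-0.006,-0.022,0.01,0],[-0.012,-0.044,0.02,0],[-0.012,-0.044,0.02,0]],
  ],
)

```text
t: 1.9
position: [0.5158, -0.1302, 0.2089]
tcp_rot: [[-0.992, -0.128, -0.004], [-0.128, 0.992, 0.001], [0.004, 0.002, -1.0]]
ft_force: [-0.3, 0.2, -0.9]
grip_width: 0.0424
grip_force: 0.0
```

```bash
python3 - <<'E'
from h import *
s=sense();print(s['t'],s['position'],s['tcp_rot'].round(4).tolist())
a,d=get_image("wrist")
np.savez("w1.npz",a=a,d=d,**{k:s[k] for k in("position","tcp_rot")})
cv2.imwrite("pics/w1.png",cv2.resize(a,(800,600),interpolation=cv2.INTER_CUBIC))
E
```

```text
1.9 [ 0.51577519 -0.13016923  0.20893655] [[-0.9917, -0.1283, -0.0038], [-0.1283, 0.9917, 0.0011], [0.0037, 0.0016, -1.0]]
```

View pics/w1.png

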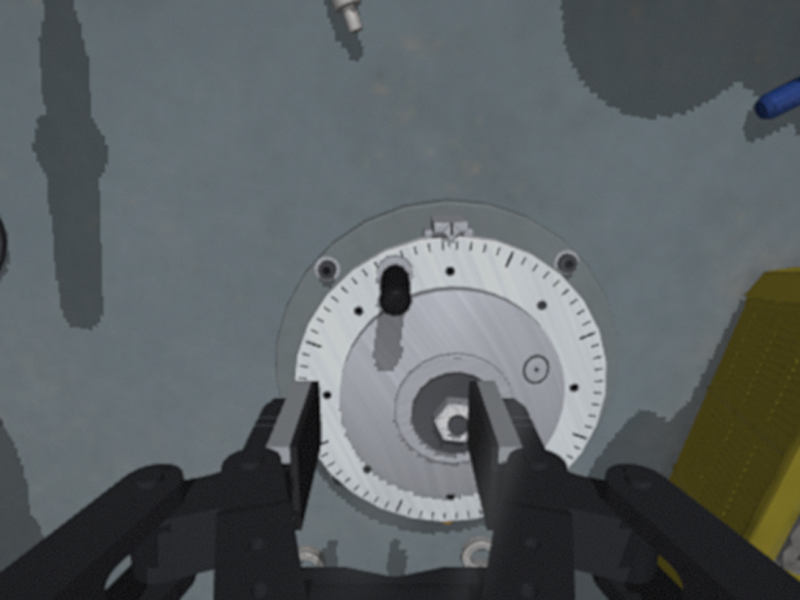

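Wrist view: handle top at (395,303), stud top (458,425), spot dot (537,369), pointer tip (450,240).

```bash
python3 - <<'E'
from h import *
s=np.load("w1.npz")
R=lambda u,v,z:wray(s,u/1.5625-.2,v/1.5625-.2,z)
c=R(458,425,.083)
for n,p in dict(ax=c,sp=R(537,369,.054),ha=R(395,303,.103),pt=R(450,240,.042)).items():
    d=(p-c)[:2];print(n,p,np.hypot(*d),np.degrees(np.arctan2(d[1],d[0]))%360)
E
```

```text
ax [ 0.5886282  -0.08460057  0.083     ] 0.0 0.0
sp [ 0.56124161 -0.03784817  0.054     ] 0.0541831410330427 120.36088969201616
ha [ 0.51642577 -0.12961678  0.103     ] 0.08508612963963876 211.94239444569476
pt [ 0.4929276  -0.10041809  0.042     ] 0.09699896672695521 189.38507200328547
```

jog_arm(
  targets=[
    [[-0.001,0.001,0.04,0],[-0.001,0.001,0.08,0],[-0.001,0.001,0.11,0],[-0.001,0.001,0.13,0],[-0.001,0.001,0.137,0]],
  ],
)

```text
t: 2.45
position: [0.5154, -0.1254, 0.0719]
tcp_rot: [[-0.991, -0.133, -0.004], [-0.133, 0.991, 0.002], [0.004, 0.003, -1.0]]
ft_force: [-0.2, -0.3, 0.1]
grip_width: 0.043
grip_force: 0.0
```

jog_arm(
  targets=[
    [[0,0,0,0],[0,0,0,0],[0,0,0,0],[0,0,0,0]],
  ],
  fingers=1,
  newtons=25,
)

```text
t: 2.85
position: [0.5181, -0.1276, 0.0757]
tcp_rot: [[-0.991, -0.131, 0.002], [-0.131, 0.991, -0.001], [-0.002, -0.001, -1.0]]
ft_force: [-1.2, -0.9, 1.4]
grip_width: 0.0154
grip_force: 26.1
```

jog_arm(
  targets=[
    [[-0.0073,-0.0131,0,0],[-0.0167,-0.0247,0,0],[-0.0281,-0.0346,0,0],[-0.0409,-0.0423,0,0],[-0.0549,-0.0477,0,0]],
  ],
)

```text
t: 3.35
position: [0.5785, -0.1687, 0.0757]
tcp_rot: [[-0.991, -0.131, -0.0], [-0.131, 0.991, -0.001], [0.001, -0.001, -1.0]]
ft_force: [-4.4, -0.2, 4.2]
grip_width: 0.0156
grip_force: 26.5
```

jog_arm(
  targets=[
    [[-0.0117,-0.0025,0,0],[-0.0207,-0.0032,0,0],[-0.0245,-0.0033,0,0],[-0.0245,-0.0033,0,0],[-0.0245,-0.0033,0,0]],
  ],
)

```text
t: 3.85
position: [0.605, -0.1686, 0.0758]
tcp_rot: [[-0.991, -0.132, 0.005], [-0.132, 0.991, -0.003], [-0.005, -0.004, -1.0]]
ft_force: [2.7, -4.9, 0.0]
grip_width: 0.0156
grip_force: 26.1
```

jog_arm(
  targets=[
    [[0,0,0,0],[0,0,0,0],[0,0,0,0],[0,0,0,0]],
  ],
  fingers=0,
)

```text
t: 4.25
position: [0.6024, -0.167, 0.0739]
tcp_rot: [[-0.991, -0.132, -0.001], [-0.132, 0.991, 0.001], [0.001, 0.001, -1.0]]
ft_force: [-0.9, -0.4, 0.1]
grip_width: 0.0426
grip_force: 0.0
```

jog_arm(
  targets=[
    [[0,0,-0.045,0],[0,0.02,-0.09,0],[0,0.05,-0.135,0],[0,0.08,-0.15,0],[0,0.08,-0.15,0]],
  ],
)

```text
t: 4.75
position: [0.594, -0.0856, 0.2295]
tcp_rot: [[-0.991, -0.135, 0.008], [-0.135, 0.991, -0.001], [-0.008, -0.002, -1.0]]
ft_force: [-0.5, -1.3, -0.2]
grip_width: 0.0426
grip_force: 0.0
```

```bash
python3 - <<'E'
from h import *
s=sense();print(s['t'],s['position'],s['tcp_rot'].round(4).tolist())
a,d=get_image("wrist")
np.savez("w2.npz",a=a,d=d,**{k:s[k] for k in("position","tcp_rot")})
cv2.imwrite("pics/w2.png",cv2.resize(a,(800,600),interpolation=cv2.INTER_CUBIC))
E
```

```text
4.75 [ 0.59396957 -0.08561738  0.22947362] [[-0.9908, -0.1349, 0.0079], [-0.135, 0.9909, -0.0008], [-0.0077, -0.0018, -1.0]]
```

View pics/w2.png

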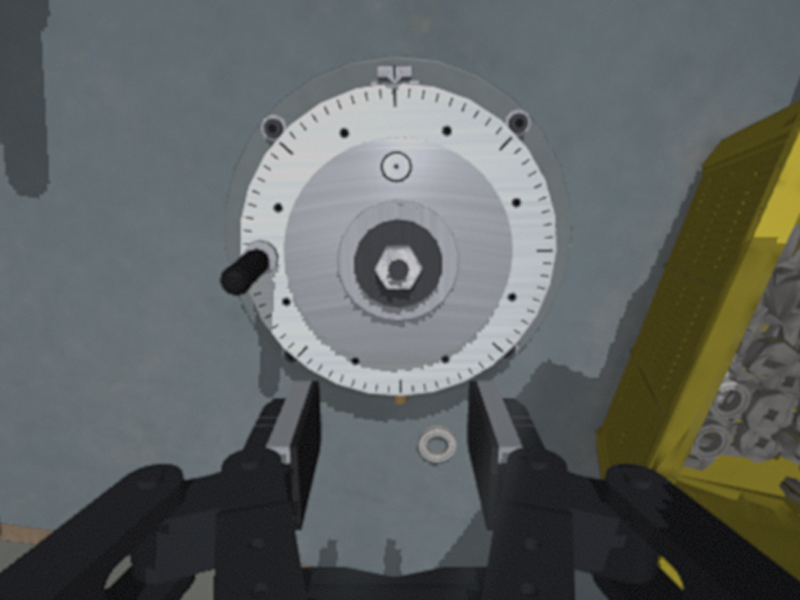

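Wrist view: spot (396,167), pointer tip (395,90), the zero graduation right at the pointer, stud (398,270). The table is home in its detent. Next I go to the probe.

jog_arm(
  targets=[
    [[0.014,-0.046,0,0],[0.028,-0.092,0,0],[0.042,-0.138,0,0],[0.056,-0.184,0,0],[0.07,-0.23,0,0]],
  ],
)

```text
t: 5.3
position: [0.5514, -0.3276, 0.2218]
tcp_rot: [[-0.991, -0.131, -0.003], [-0.131, 0.991, 0.002], [0.003, 0.002, -1.0]]
ft_force: [1.2, 0.6, 0.7]
grip_width: 0.0428
grip_force: 0.0
```

jog_arm(
  targets=[
    [[0.014,-0.046,0,0],[0.03,-0.08,0,0],[0.03,-0.097,0,0],[0.03,-0.097,0,0],[0.03,-0.097,0,0]],
  ],
)

```text
t: 5.8
position: [0.5352, -0.4253, 0.2222]
tcp_rot: [[-0.991, -0.13, -0.002], [-0.13, 0.991, 0.003], [0.002, 0.003, -1.0]]
ft_force: [-0.4, 0.8, -0.4]
grip_width: 0.0427
grip_force: 0.0
```

```bash
python3 - <<'E'
from h import *
s=np.load("w2.npz")
R=lambda u,v,z:wray(s,u/1.5625-.2,v/1.5625-.2,z)
c=R(398,270,.083)
for n,p in dict(ax=c,sp=R(396,167,.054),pt=R(395,90,.042)).items():
    d=(p-c)[:2];print(n,p,np.hypot(*d),np.degrees(np.arctan2(d[1],d[0]))%360)
s=sense();print(s['t'],s['position'],s['tcp_rot'].round(4).tolist())
a,d=get_image("wrist")
np.savez("w3.npz",a=a,d=d,**{k:s[k] for k in("position","tcp_rot")})
cv2.imwrite("pics/w3.png",cv2.resize(a,(800,600),interpolation=cv2.INTER_CUBIC))
E
```

```text
ax [ 0.58953397 -0.08450508  0.083     ] 0.0 0.0
sp [ 0.53695211 -0.09285979  0.054     ] 0.05324145857556624 189.02823210115398
pt [ 0.49562625 -0.09913634  0.042     ] 0.09504069343563064 188.8557482338291
5.8 [ 0.53515533 -0.42534079  0.22219666] [[-0.9915, -0.1304, -0.0023], [-0.1304, 0.9915, 0.0026], [0.0019, 0.0029, -1.0]]
```

View pics/w3.png

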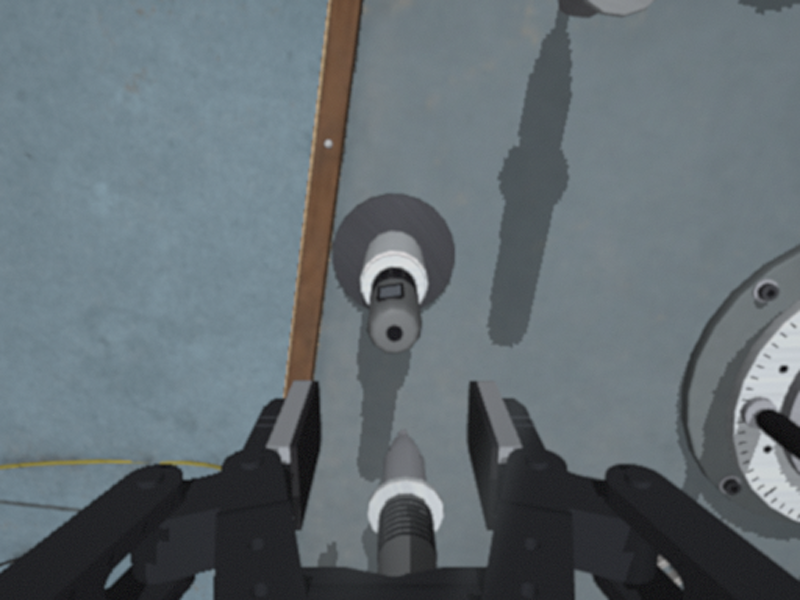

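Wrist view: probe top at (394,331), in the dark-foot stand. The long look-alike at (405,500) is about 15 cm beyond it.

```bash
python3 - <<'E'
from h import *
s=np.load("w3.npz")
R=lambda u,v,z:wray(s,u/1.5625-.2,v/1.5625-.2,z)
for p in (R(394,331,.155),R(395,254,.004)):
    print(p,s["tcp_rot"].T@(p-s["position"]))
print(sense()["position"])
E
```

```text
[ 0.53624918 -0.42515319  0.155     ] [-0.00123843 -0.00015056  0.06719425]
[ 0.53550818 -0.42426111  0.004     ] [-0.00091098  0.00039466  0.21819736]
[ 0.53557979 -0.4247179   0.22270882]
```

jog_arm(
  targets=[
    [[-0.001,0,0.03,0],[-0.001,0,0.06,0],[-0.001,0,0.09,0],[-0.001,0,0.11,0],[-0.001,0,0.114,0]],
  ],
)

```text
t: 6.35
position: [0.5357, -0.4221, 0.1061]
tcp_rot: [[-0.991, -0.133, -0.005], [-0.133, 0.991, 0.005], [0.004, 0.006, -1.0]]
ft_force: [-0.1, 0.5, -1.2]
grip_width: 0.0428
grip_force: 0.0
```

jog_arm(
  targets=[
    [[0,0,0,0],[0,0,0,0],[0,0,0,0],[0,0,0,0],[0,0,0,0]],
  ],
  fingers=1,
  newtons=25,
)

```text
t: 6.85
position: [0.5373, -0.4256, 0.111]
tcp_rot: [[-0.991, -0.131, 0.001], [-0.131, 0.991, -0.001], [-0.001, -0.001, -1.0]]
ft_force: [0.2, -0.2, -1.5]
grip_width: 0.0232
grip_force: 26.2
```

jog_arm(
  targets=[
    [[0,0,-0.01,0],[0,0,-0.022,0],[0,0,-0.034,0],[0,0,-0.044,0],[0,0,-0.044,0]],
  ],
)

```text
t: 7.35
position: [0.5382, -0.4265, 0.1578]
tcp_rot: [[-0.991, -0.131, 0.004], [-0.131, 0.991, -0.004], [-0.003, -0.004, -1.0]]
ft_force: [-1.2, -0.5, -1.6]
grip_width: 0.0233
grip_force: 26.2
```

jog_arm(
  targets=[
    [[0.008,0,0,0],[0.016,0,0,0],[0.024,0,0,0],[0.032,0,0,0],[0.038,0,0,0]],
  ],
)

```text
t: 7.85
position: [0.4984, -0.4302, 0.1535]
tcp_rot: [[-0.991, -0.131, -0.0], [-0.131, 0.991, 0.001], [0.0, 0.001, -1.0]]
ft_force: [3.2, 0.4, -1.5]
grip_width: 0.0231
grip_force: 26.1
```

jog_arm(
  targets=[
    [[0,0,0,0],[0,0,0,0]],
  ],
)

```text
t: 8.05
position: [0.4985, -0.4302, 0.1539]
tcp_rot: [[-0.991, -0.131, -0.002], [-0.131, 0.991, 0.001], [0.002, 0.001, -1.0]]
ft_force: [1.7, -0.6, -1.8]
grip_width: 0.0232
grip_force: 26.2
```

```bash
python3 - <<'E'
from h import *
s=sense();print(s['t'],s['position'],s['ft_force'],s['grip_width'])
a,d=get_image("side");w,_=get_image("wrist");np.savez("s4.npz",a=a,d=d,w=w)
# probe around side px
u,v=270,245
c=cv2.resize(a[190:300,225:325],None,fx=5,fy=5,interpolation=cv2.INTER_CUBIC)
o=np.zeros((550,800,3),np.uint8);o[:,:500]=c;x=cv2.resize(w[150:384,120:390],(300,260));o[:260,500:]=x
cv2.imwrite("pics/s4.png",o)
E
```

```text
8.05 [ 0.49847715 -0.43022944  0.15385763] [ 1.67512026 -0.63950351 -1.81444892] 0.023213472220872153
```

View pics/s4.png

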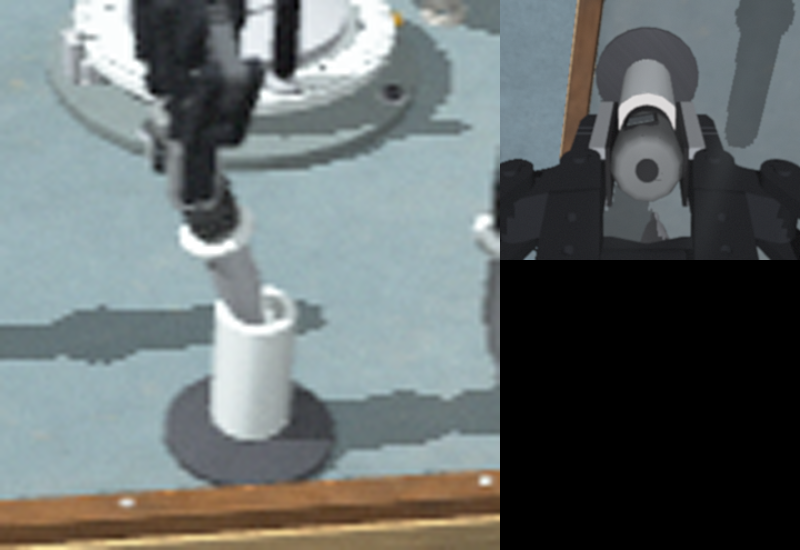

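The probe has pivoted in the grip and leans by about 20°: nose at (240,290), collar at (215,235). I lift it out along its axis and measure the tilt.

jog_arm(
  targets=[
    [[0.004,0,-0.012,0],[0.009,0,-0.025,0],[0.013,0,-0.037,0],[0.022,0,-0.06,0],[0.022,0,-0.08,0]],
  ],
)

```text
t: 8.65
position: [0.4765, -0.4336, 0.2365]
tcp_rot: [[-0.991, -0.131, -0.0], [-0.131, 0.991, -0.001], [0.0, -0.001, -1.0]]
ft_force: [-0.1, -0.3, -1.4]
grip_width: 0.0231
grip_force: 26.1
```

jog_arm(
  targets=[
    [[0,0.0,0,0],[0,0,0,0],[0,0,0,0]],
  ],
  newtons=60,
)

```text
t: 8.95
position: [0.4771, -0.4327, 0.2329]
tcp_rot: [[-0.991, -0.131, -0.002], [-0.131, 0.991, 0.002], [0.001, 0.002, -1.0]]
ft_force: [0.6, 0.4, -2.8]
grip_width: 0.0224
grip_force: 58.7
```

```bash
python3 - <<'E'
from h import *
s=sense();print(s['t'],s['position'],s['ft_force'],s['grip_width'])
a,d=get_image("side");np.savez("s5.npz",a=a,d=d,**{k:s[k] for k in("position","tcp_rot")})
c=camera_params("side");p=c["camera_matrix"]@c["orientation"].T@(s["position"]-[0,0,.03]-c["xyz"]);u,v=(p[:2]/p[2]).astype(int);print(u,v)
o=cv2.resize(a[v-50:v+50,u-60:u+60],None,fx=6,fy=6,interpolation=cv2.INTER_CUBIC)
print("origin",u-60,v-50);cv2.imwrite("pics/s5.png",o)
E
```

```text
8.95 [ 0.47707574 -0.43268916  0.23293522] [ 0.5884586   0.44994093 -2.7528256 ] 0.022428089010729593
251 209
origin 191 159
```

View pics/s5.png

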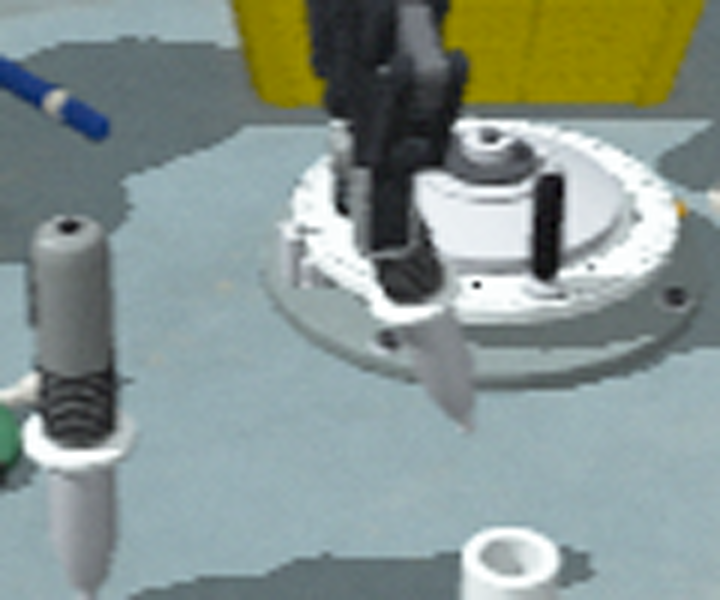

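```bash
cat > tilt.py <<'E'
from h import *
def tilt(f,zlo=-.11,show=False):
    s=np.load(f);R,P=s["tcp_rot"],s["position"];c=camera_params("side");K=c["camera_matrix"];d=s["d"]
    v,u=np.mgrid[:384,:512];D=np.stack([u,v,u*0+1],-1)@np.linalg.inv(K).T@c["orientation"].T
    X=(c["xyz"]+D*d[...,None]-P)@R          # tool coords
    m=(d>0)&(abs(X[...,1])<.03)&(abs(X[...,0])<.09)&(X[...,2]>.0)&(X[...,2]<.13)
    pl=lambda u,v:(lambda r:((c["xyz"]-P)@R)+r*(-(((c["xyz"]-P)@R)[1])/r[1]))(R.T@c["orientation"]@np.linalg.inv(K)@[u,v,1.])
    rows=[]
    for r in range(384):
        i=np.flatnonzero(m[r])
        if len(i): 
            L,H=pl(i[0]-.5,r),pl(i[-1]+.5,r);rows.append((r,i[0],i[-1],*((L+H)/2),H[0]-L[0]))
    return np.array(rows),pl
E
python3 - <<'E'
from tilt import *
r,pl=tilt("s5.npz");np.set_printoptions(precision=4,suppress=True);print(r)
a=pl(191+468/6,159+430/6);b=pl(191+410/6,159+298/6);print(a,b,np.linalg.norm(a-b),np.degrees(np.arctan2(b[0]-a[0],a[2]-b[2])))
E
```

```text
[[195.     247.     248.       0.0103   0.      -0.0069  -0.0044]
 [198.     261.     262.      -0.021    0.       0.0048  -0.0045]
 [199.     261.     262.      -0.0211   0.       0.0073  -0.0045]
 [200.     260.     262.      -0.0201   0.       0.0097  -0.0068]
 [201.     257.     263.      -0.0179   0.       0.0119  -0.0158]
 [202.     252.     264.      -0.0135   0.       0.0138  -0.0293]
 [203.     252.     266.      -0.0159   0.       0.0167  -0.034 ]
 [204.     253.     266.      -0.0171   0.       0.0194  -0.0318]
 [205.     253.     267.      -0.0184   0.       0.0221  -0.0341]
 [206.     253.     267.      -0.0184   0.       0.0247  -0.0342]
 [207.     253.     267.      -0.0185   0.       0.0272  -0.0342]
 [208.     252.     266.      -0.0163   0.       0.0295  -0.0342]
 [209.     252.     266.      -0.0164   0.       0.0321  -0.0343]
 [210.     253.     265.      -0.0165   0.       0.0346  -0.0297]
 [211.     253.     266.      -0.0177   0.       0.0374  -0.0321]
 [212.     254.     266.      -0.0189   0.       0.0402  -0.0299]
 [213.     256.     266.      -0.0213   0.  
[... 534 characters left out ...]
.0657  -0.0235]
 [222.     260.     269.      -0.0303   0.       0.0684  -0.0235]
 [223.     261.     269.      -0.0316   0.       0.0713  -0.0212]
 [224.     262.     269.      -0.0329   0.       0.0742  -0.0189]
 [225.     263.     269.      -0.0342   0.       0.0771  -0.0166]
 [226.     264.     269.      -0.0354   0.       0.08    -0.0142]
 [227.     264.     268.      -0.0344   0.       0.0826  -0.0119]
 [228.     266.     268.      -0.0369   0.       0.0857  -0.0072]
 [229.     267.     269.      -0.0394   0.       0.0889  -0.0072]
 [230.     267.     269.      -0.0395   0.       0.0917  -0.0072]]
[-0.042   0.      0.0939] [-0.017   0.      0.0313] 0.0674178193100815 21.693560692244088
```

Tilt is 20 ± 1.5° and the tip sits in the tool frame at about (-41, 0, 93) mm, in agreement with the geometry. I carry the probe to just above the spot.

jog_arm(
  targets=[
    [[-0.005,0.035,0,0],[-0.012,0.08,0,0],[-0.02,0.125,0,0],[-0.028,0.17,0,0],[-0.035,0.21,0,0]],
  ],
)

```text
t: 9.5
position: [0.484, -0.218, 0.2328]
tcp_rot: [[-0.991, -0.132, -0.002], [-0.132, 0.991, 0.002], [0.002, 0.002, -1.0]]
ft_force: [0.3, -0.6, -1.8]
grip_width: 0.0225
grip_force: 59.3
```

jog_arm(
  targets=[
    [[-0.007,0.04,0.01,0],[-0.013,0.075,0.02,0],[-0.018,0.105,0.03,0],[-0.02,0.119,0.037,0],[-0.02,0.119,0.042,0]],
  ],
)

```text
t: 10.0
position: [0.4882, -0.0983, 0.1907]
tcp_rot: [[-0.991, -0.134, -0.002], [-0.134, 0.991, 0.001], [0.002, 0.001, -1.0]]
ft_force: [0.4, -0.3, -1.9]
grip_width: 0.0228
grip_force: 59.3
```

jog_arm(
  targets=[
    [[0,0,0.01,0],[0,0,0.015,0],[0,0,0.015,0],[0,0,0.015,0]],
  ],
)

```text
t: 10.4
position: [0.4889, -0.1007, 0.1773]
tcp_rot: [[-0.991, -0.13, -0.0], [-0.13, 0.991, -0.0], [0.0, -0.0, -1.0]]
ft_force: [-0.2, -0.2, -2.6]
grip_width: 0.0224
grip_force: 59.3
```

```bash
python3 - <<'E'
from h import *
s=sense();print(s['t'],s['position'],s['tcp_rot'].round(3).tolist(),s['ft_force'],s['grip_width'])
w,_=get_image("wrist");a,d=get_image("side");t,_=get_image("top")
np.savez("s6.npz",a=a,d=d,w=w,t=t,**{k:s[k] for k in("position","tcp_rot")})
def pj(n,p):
    c=camera_params(n);q=c["camera_matrix"]@c["orientation"].T@(np.array(p)-c["xyz"]);return q[:2]/q[2]
sp=[.5373,-.0922,.054];o=np.zeros((600,800,3),np.uint8)
u,v=pj("side",sp).astype(int);print("side org",u-25,v-45,pj("side",sp));o[:600,:400]=cv2.resize(a[v-45:v+15,u-25:u+15],(400,600),interpolation=cv2.INTER_CUBIC)
o[:300,400:]=cv2.resize(w,(400,300))
u,v=pj("top",sp).astype(int);print("top org",u-20,v-15,pj("top",sp));o[300:,400:]=cv2.resize(t[v-15:v+15,u-20:u+20],(400,300),interpolation=cv2.INTER_CUBIC)
cv2.imwrite("pics/s6.png",o)
E
```

```text
10.4 [ 0.48890954 -0.10065906  0.17730091] [[-0.991, -0.13, -0.0], [-0.13, 0.991, -0.0], [0.0, -0.0, -1.0]] [-0.24595266 -0.2090105  -2.59351087] 0.022405854985540402
side org 230 145 [255.02257217 190.49203312]
top org 207 174 [227.97900396 189.05730446]
```

View pics/s6.png

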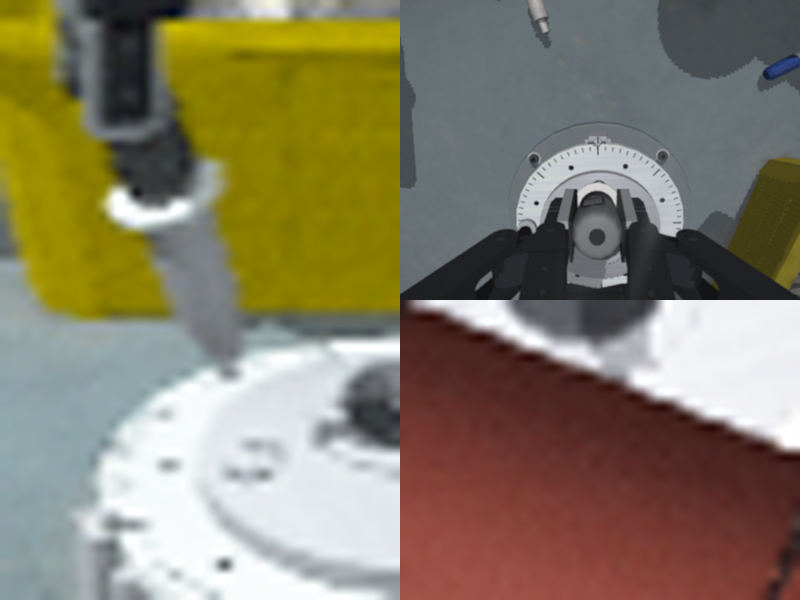

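```bash
python3 - <<'E'
from tilt import *
r,pl=tilt("s6.npz");np.set_printoptions(precision=4,suppress=True);print(r[:,[0,1,2,3,5,6]])
q=lambda x,y:pl(230+x/10-.5,145+y/10-.5)
a,b=q(232,374),q(163,200);print("tip",a,"col",b,np.linalg.norm(a-b),np.degrees(np.arctan2(b[0]-a[0],a[2]-b[2])), np.degrees(np.arctan2(-a[0],a[2]+.019)))
s=np.load("s6.npz");print("tip world",s["position"]+s["tcp_rot"]@a)
print("spot side z=.054",ray("side",254.7,191.,.054))
print(sense()['position'])
E
```

```text
[[156.     247.     247.      -0.0212   0.0028  -0.003 ]
 [157.     247.     247.      -0.0212   0.006   -0.003 ]
 [158.     243.     247.      -0.0152   0.0086  -0.0151]
 [159.     240.     248.      -0.0123   0.0115  -0.0272]
 [160.     240.     248.      -0.0123   0.0148  -0.0272]
 [161.     241.     250.      -0.0169   0.0185  -0.0304]
 [162.     241.     251.      -0.0185   0.0219  -0.0335]
 [163.     241.     251.      -0.0185   0.0252  -0.0335]
 [164.     241.     251.      -0.0186   0.0284  -0.0335]
 [165.     241.     250.      -0.0171   0.0315  -0.0305]
 [166.     241.     250.      -0.0171   0.0348  -0.0306]
 [167.     242.     250.      -0.0187   0.0383  -0.0276]
 [168.     244.     251.      -0.0233   0.0421  -0.0246]
 [169.     244.     251.      -0.0234   0.0454  -0.0246]
 [170.     245.     251.      -0.025    0.0489  -0.0216]
 [171.     245.     252.      -0.0266   0.0524  -0.0247]
 [172.     245.     252.      -0.0266   0.0558  -0.0248]
 [173.     246.     252.      -0.0282   0.0593  -0.0217]
 [174.     246.     253.      -0.0298   0.0629  -0.0249]
 [175.     247.  
[... 816 characters left out ...]
14   0.1185  -0.0677]
 [190.     249.     270.      -0.0632   0.1222  -0.0711]
 [191.     251.     270.      -0.0664   0.1262  -0.0648]
 [192.     251.     270.      -0.0666   0.1298  -0.0649]
 [193.     250.     266.      -0.0585   0.1323  -0.055 ]
 [194.     252.     269.      -0.0667   0.137   -0.0586]
 [195.     252.     262.      -0.0554   0.139   -0.0356]
 [196.     254.     258.      -0.0521   0.1422  -0.0162]
 [197.     255.     257.      -0.0522   0.1458  -0.0097]]
tip [-0.0404  0.      0.091 ] col [-0.0179  0.      0.03  ] 0.06503331440827793 20.206546523286413 20.14825757117452
tip world [ 0.5289 -0.0954  0.0863]
spot side z=.054 [ 0.5359 -0.0952  0.054 ]
[ 0.4892 -0.1004  0.1779]
```

Tilt is confirmed at 20.2°. The side view shows the tip at (232,372) and the spot at (252,465) in the crop, so the tip would land about 3.5 mm uphill. I correct for that and go closer along the normal.

jog_arm(
  targets=[
    [[0.0035,0.0015,0,0],[0.001,0.0015,0.008,0],[-0.002,0.0015,0.016,0],[-0.0054,0.0015,0.0244,0],[-0.0054,0.0015,0.0244,0]],
  ],
)

```text
t: 11.05
position: [0.4932, -0.0971, 0.1506]
tcp_rot: [[-0.991, -0.132, -0.003], [-0.132, 0.991, 0.001], [0.003, 0.002, -1.0]]
ft_force: [0.4, -0.4, -3.5]
grip_width: 0.0226
grip_force: 59.3
```

jog_arm(
  targets=[
    [[0,0,0,0],[0,0,0,0],[0,0,0,0]],
  ],
)

```text
t: 11.35
position: [0.4943, -0.0977, 0.1534]
tcp_rot: [[-0.991, -0.131, 0.001], [-0.131, 0.991, -0.0], [-0.001, -0.0, -1.0]]
ft_force: [-0.5, 0.1, -1.5]
grip_width: 0.0229
grip_force: 59.4
```

```bash
python3 - <<'E'
from h import *
s=sense();print(s['t'],s['position'],s['ft_force'],s['grip_width'])
w,_=get_image("wrist");a,d=get_image("side")
np.savez("s7.npz",a=a,d=d,w=w,**{k:s[k] for k in("position","tcp_rot")})
o=np.zeros((600,800,3),np.uint8)
o[:,:450]=cv2.resize(a[160:200,235:265],(450,600),interpolation=cv2.INTER_CUBIC)
o[:350,450:]=cv2.resize(w[60:260,155:355],(350,350),interpolation=cv2.INTER_CUBIC)
cv2.imwrite("pics/s7.png",o)
print(ray("side",254.7,191.,.054))
E
```

```text
11.35 [ 0.49430485 -0.09772971  0.15337054] [-0.50417682  0.06164942 -1.46777938] 0.022903329106127687
[ 0.53585383 -0.09523791  0.054     ]
```

View pics/s7.png

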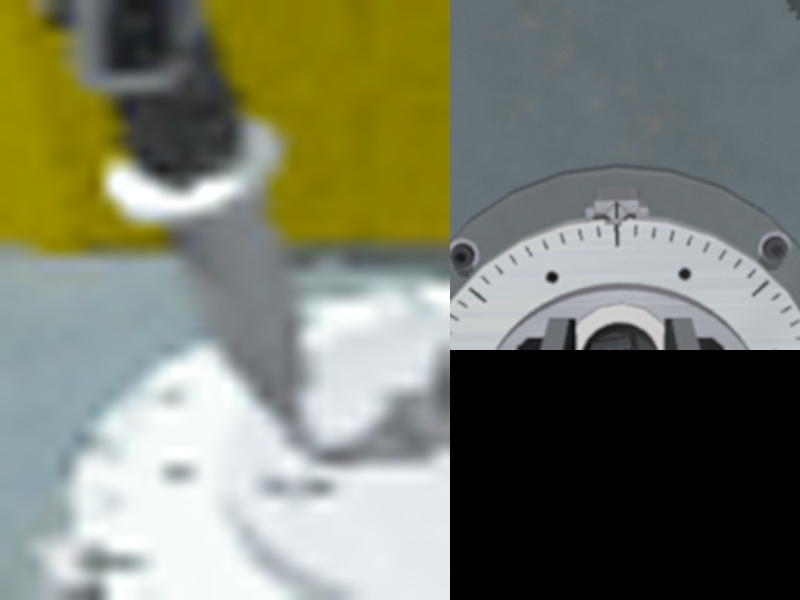

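jog_arm(
  targets=[
    [[0.0015,0,0.001,0],[0.0016,0,0.0028,0],[0.0016,0,0.0028,0],[0.0016,0,0.0028,0]],
  ],
)

```text
t: 11.85
position: [0.4924, -0.0978, 0.15]
tcp_rot: [[-0.991, -0.131, -0.0], [-0.131, 0.991, 0.0], [0.0, 0.0, -1.0]]
ft_force: [0.1, 0.0, -2.3]
grip_width: 0.0226
grip_force: 59.4
```

```bash
cat > avg.py <<'E'
from h import *
def avg(n=14):
    L=[]
    for i in range(n):
        a,d=get_image("side");s=sense();L.append(np.r_[s["ft_force"],s["position"],s["grip_width"]])
    L=np.array(L);m=L.mean(0);nn=np.array([-.338,-.049,.94])
    print("t",s["t"],"F",m[:3].round(2),"Fn",(m[:3]@nn).round(2),"+-",(L[:,:3].std(0)/n**.5).round(2),"pos",m[3:6].round(4),L[:,3:6].std(0).round(4),m[6].round(4))
    return a,d,m
E
python3 -c "
from avg import *
avg()"
```

```text
t 12.55 F [-0.1   0.12 -2.01] Fn -1.86 +- [0.13 0.14 0.17] pos [ 0.4925 -0.0978  0.1501] [0. 0. 0.] 0.0227
```

jog_arm(
  targets=[
    [[-0.0007,0,0.0019,0],[-0.0014,0,0.0038,0],[-0.0014,0,0.0038,0],[-0.0014,0,0.0038,0]],
  ],
)

```text
t: 12.95
position: [0.4937, -0.0976, 0.1461]
tcp_rot: [[-0.991, -0.131, -0.0], [-0.131, 0.991, 0.0], [0.0, 0.0, -1.0]]
ft_force: [-0.5, -0.3, -2.4]
grip_width: 0.0224
grip_force: 59.4
```

```bash
python3 -c "
from avg import *
a,d,m=avg(8)
cv2.imwrite('pics/s8.png',cv2.resize(a[155:200,230:270],(640,720),interpolation=cv2.INTER_CUBIC)[:600*1+120][120:])"
```

```text
t 13.35 F [ 0.1   0.08 -1.83] Fn -1.76 +- [0.16 0.15 0.14] pos [ 0.4939 -0.0977  0.1463] [0.     0.     0.0001] 0.0227
```

View pics/s8.png

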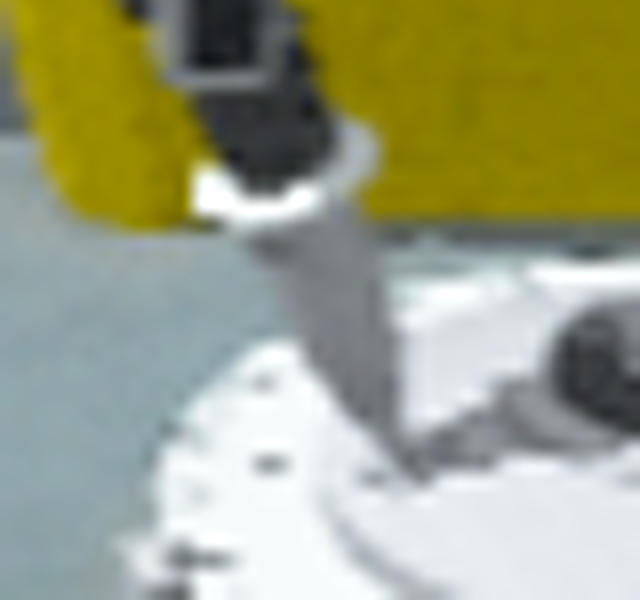

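I've now viewed 11 pictures, one over the limit of 10, so I work with numbers only from here. This last view shows the tip near (415,475) and the circle's front arc near (375,478), so the tip may be slightly toward the camera and uphill. I cross-check with the pointer pixel (250.4,178.3) from the steady wrist view.

```bash
python3 - <<'E'
from h import *
s7=np.load("s7.npz");s=sense()
S={"tcp_rot":s["tcp_rot"],"position":np.array([.4941,-.0979,.1529])}
print(s["tcp_rot"].round(4).tolist())
p=wray(S,250.2,178.1,.042);print("pointer",p)
R=np.array([[-.991,-.131,0],[-.131,.991,0],[0,0,-1]])
for al in(187.6,188.2,188.8):
    d=np.radians(al);print(al,"spot from pointer",p[:2]-.044*np.array([np.cos(d),np.sin(d)]))
pt=s["position"]+s["tcp_rot"]@[-.0407,0,.0928];print("tip",pt)
# re-evaluate earlier views with level orientation at same yaw
for f,px in(("w1.npz",[(458,425,.083),(537,369,.054)]),("w2.npz",[(398,270,.083),(396,167,.054),(395,90,.042)])):
    q=np.load(f);T={"position":q["position"],"tcp_rot":R}
    for u,v,z in px:print(f,wray(T,u/1.5625-.2,v/1.5625-.2,z))
def pj(p):
    c=camera_params("side");q=c["camera_matrix"]@c["orientation"].T@(np.array(p)-c["xyz"]);return q[:2]/q[2]
print("side px of tip est",pj(pt),"spot",pj([.537,-.0929,.054]))
a,d=get_image("side");g=cv2.cvtColor(a,cv2.COLOR_BGR2GRAY)
g0=cv2.cvtColor(np.load("s5.npz")["a"],cv2.COLOR_BGR2GRAY)
print(g[186:196,248:264]);print(g0[186:196,248:264])
E
```

```text
[[-0.9913, -0.1314, 0.0001], [-0.1314, 0.9913, -0.0001], [-0.0001, -0.0001, -1.0]]
pointer [ 0.48465948 -0.10070195  0.042     ]
187.6 spot from pointer [ 0.52827297 -0.09488267]
188.2 spot from pointer [ 0.52820964 -0.09442628]
188.8 spot from pointer [ 0.52814153 -0.09397058]
tip [ 0.53420249 -0.09231466  0.0535608 ]
w1.npz [ 0.58908372 -0.08450631  0.083     ]
w1.npz [ 0.56159336 -0.03790129  0.054     ]
w2.npz [ 0.588399   -0.08436418  0.083     ]
w2.npz [ 0.53559219 -0.09248237  0.054     ]
w2.npz [ 0.49408326 -0.09859566  0.042     ]
side px of tip est [254.03058134 190.68484708] spot [254.95903806 190.6083352 ]
[[250 236 166 119 121 124 120 194 230 229 230 229 205 161 147 146]
 [250 250 224 132 112 122 126 199 231 232 231 231 191 133 141 148]
 [250 249 240 192 121 119 128 202 230 232 193 139 134 117 125 144]
 [250 246 236 232 204 147 131 169 176 135 129 144 143 130 115 128]
 [249 245 237 234 232 185 137 127 127 110 122 143 144 147 140 125]
 [240 241 233 234 217 208 170 111 128 125 133 145 146 206 234 232]
 [249 242 236 234 197 159 188 168 138 208 235 233 233 232 234 233]
 [250
[... 167 characters left out ...]
235 236 235 235 234 233 232]]
[[107  85  53  35  42  38  30  28  35  36  36  34  33  35  35  29]
 [ 98 116 129 131  90  33  30  29  31  34  27  25  64  99 124 133]
 [ 92 115 127 130  95  31  29  25  28  33  33  69 163 215 227 231]
 [ 63 105 128 127  93  39  30  38  36  30  36  66 178 221 211 232]
 [ 79 125 143 133  95  42  36  43  34  35  30  70 179 231 235 218]
 [ 71 112 133 117  78  41  40  37  40  38  36  85 183 232 240 238]
 [ 93 129 136 116  73  38  39  36  41  41  42  86 183 231 239 239]
 [ 53 119 136 130  95  40  34  39  36  36  39  86 154 222 238 240]
 [ 35 111 137 113  80  38  32  37  36  36  37 103 111 200 237 237]
 [197 155 137 119  84  38  38  38  39  38  38  83  99 140 221 238]]
```

```bash
python3 - <<'E'
from h import *
def pj(p):
    c=camera_params("side");q=c["camera_matrix"]@c["orientation"].T@(np.array(p)-c["xyz"]);return q[:2]/q[2]
p0=np.array([.537,-.0929,.054])
for k in range(3):print(pj(p0+np.eye(3)[k]*.005)-pj(p0))
g6=cv2.cvtColor(np.load("s6.npz")["a"],cv2.COLOR_BGR2GRAY);g7=cv2.cvtColor(np.load("s7.npz")["a"],cv2.COLOR_BGR2GRAY)
print(g6[186:196,248:264]);print(g7[180:196,248:264])
# dark-weighted centroid and predicted ring outline
w=(225.-g6[187:195,250:261]).clip(0);v,u=np.mgrid[187:195,250:261];print((w*u).sum()/w.sum(),(w*v).sum()/w.sum())
# ring model
n=np.array([-.338,-.049,.94]);x=np.array([.99,.14,0]);x-=n*(n@x);x/=np.linalg.norm(x);y=np.cross(n,x)
r=np.array([pj(p0+.00825*(np.cos(t)*x+np.sin(t)*y)) for t in np.arange(0,6.28,.1)]);print(r.min(0),r.max(0),pj(p0))
E
```

```text
[ 1.60397532 -0.08176997]
[-0.23295784 -0.79338593]
[ 0.03890088 -1.41388319]
[[249 249 248 238 230 228 228 229 229 228 227 227 220 219 221 223]
 [250 250 245 234 230 230 231 230 231 229 229 230 230 193 144 146]
 [250 249 240 231 232 231 230 232 231 230 230 230 227 174 127 144]
 [249 245 235 232 233 231 195 171 192 191 218 232 232 186 171 225]
 [249 245 236 233 232 233 233 217 220 196 207 233 233 233 227 209]
 [239 241 231 232 214 219 233 218 223 219 218 233 232 232 232 232]
 [249 240 232 233 195 157 185 170 140 208 234 233 232 232 232 234]
 [250 232 219 231 233 234 214 221 234 236 236 232 232 231 232 233]
 [249 240 214 224 234 234 234 234 234 235 235 234 232 232 233 233]
 [249 250 230 192 224 235 235 234 234 235 235 235 233 232 231 232]]
[[141 132 127 125 125 126 139 194 230 243 247 247 234 237 215 207]
 [143 131 129 124 127 129 122 186 240 248 248 242 228 221 214 216]
 [153 138 127 123 127 128 125 224 243 230 222 221 221 221 219 223]
 [228 192 126 123 121 123 124 187 221 221 222 222 223 225 226 226]
 [250 235 164 118 118 123 119 168 215 224 224 225 226 226 225 208]
 [250 250 233 158 116 118 119 165 215 225 226 226 226 225 223 187]
 [250 250 249 213 125 118 135 204 229 227 230 228 202 159 145 145]
 [250 250 245 235 206 136 121 201 230 231 229 231 190 132 140 150]
 [250 249 241 231 231 198 143 177 223 231 230 191 134 119 127 145]
 [250 246 236 232 233 223 160 150 192 188 164 140 143 132 114 126]
 [249 244 238 234 231 234 235 186 128 111 123 143 146 144 144 159]
 [240 242 234 234 218 220 234 219 224 220 221 233 232 233 232 231]
 [249 241 235 234 193 158 186 165 143 209 234 233 233 233 233 232]
 [250 235 221 232 234 233 216 222 237 236 235 233 232 232 233 233]
 [250 240 214 225 237 234 233 235 235 236 235 234 233 232 233 232]
 [250 249 230 193 225 237 233 233 234 236 236 236 235 233 233 233]]
254.91794871794872 190.99487179487178
[252.41540302 188.92999709] [257.51071098 192.30277688] [254.95903806 190.6083352 ]
```

Numeric comparison: the ring centre is at (255.0,190.7) and the tip end at about (254.9,191.2). The tip is already inside the circle and about 2 mm toward the camera in y. I trim that, then press.

jog_arm(
  targets=[
    [[0,0.0008,-0.001,0],[0,0.0018,-0.001,0],[-0.0004,0.0018,0.001,0],[-0.001,0.0018,0.0028,0],[-0.001,0.0018,0.0028,0]],
  ],
)

```text
t: 13.9
position: [0.4948, -0.0958, 0.1437]
tcp_rot: [[-0.991, -0.132, 0.0], [-0.132, 0.991, -0.0], [-0.0, -0.0, -1.0]]
ft_force: [-0.0, -0.6, 1.8]
grip_width: 0.0227
grip_force: 59.6
```

```bash
python3 -c "
from avg import *
a,d,m=avg(12)
g=cv2.cvtColor(a,cv2.COLOR_BGR2GRAY);print(g[186:194,248:262])"
```

```text
t 14.5 F [-0.49  0.43  1.07] Fn 1.15 +- [0.16 0.17 0.11] pos [ 0.4948 -0.0958  0.1437] [0.     0.     0.0001] 0.0227
[[250 235 163 116 120 124 122 194 227 229 229 229 190 145]
 [250 250 217 118 113 120 121 170 220 231 231 193 136 133]
 [250 249 233 164 113 117 125 199 232 231 191 140 132 118]
 [250 246 236 223 177 133 112 138 140 111 130 142 144 129]
 [249 245 237 233 233 189 131 118 125 113 123 144 144 145]
 [240 242 233 235 217 209 171 112 130 127 130 144 206 234]
 [250 241 234 235 194 159 187 167 142 210 234 233 233 231]
 [250 233 211 228 234 234 215 223 236 236 235 233 233 233]]
```

jog_arm(
  targets=[
    [[-0.0005,0,0.0013,0],[-0.001,0,0.0026,0],[-0.0014,0,0.0038,0],[-0.0014,0,0.0038,0],[-0.0014,0,0.0038,0]],
  ],
)

```text
t: 15.0
position: [0.4961, -0.0956, 0.1399]
tcp_rot: [[-0.991, -0.131, 0.0], [-0.131, 0.991, -0.0], [-0.0, -0.0, -1.0]]
ft_force: [-1.9, 0.5, 2.6]
grip_width: 0.0225
grip_force: 59.9
```

```bash
python3 - <<'E'
from avg import *
a,d,m=avg(14);s=sense()
np.savez("s9.npz",a=a,d=d,**{k:s[k] for k in("position","tcp_rot")})
g=cv2.cvtColor(a,cv2.COLOR_BGR2GRAY);print(g[184:194,248:262])
from tilt import *
r,pl=tilt("s9.npz");r=r[(r[:,5]>.03)&(r[:,5]<.09)];print(r[:,[0,1,2,3,5,6]].round(4))
E
```

```text
t 15.7 F [-0.77 -0.12  3.  ] Fn 3.09 +- [0.1  0.14 0.14] pos [ 0.496  -0.0956  0.1398] [0. 0. 0.] 0.0226
[[182 136 127 124 127 128 127 171 217 225 225 226 225 227]
 [236 173 129 128 126 128 128 152 207 226 226 229 219 180]
 [250 216 130 122 124 126 123 154 211 229 230 229 192 145]
 [250 236 169 122 120 123 122 153 212 231 230 192 136 135]
 [250 249 225 150 118 117 119 153 217 191 138 139 135 116]
 [249 246 236 197 129 115 119 125 121 111 130 143 143 132]
 [249 245 237 234 198 131 116 112 128 112 122 142 144 143]
 [239 241 232 234 216 202 166 116 129 126 131 147 206 235]
 [249 241 234 236 197 157 183 170 143 210 235 233 233 232]
 [250 235 210 228 234 233 214 223 236 235 236 234 235 232]]
[[ 1.75e+02  2.43e+02  2.52e+02 -1.71e-02  3.02e-02 -3.12e-02]
 [ 1.76e+02  2.43e+02  2.52e+02 -1.71e-02  3.36e-02 -3.12e-02]
 [ 1.77e+02  2.43e+02  2.52e+02 -1.72e-02  3.70e-02 -3.12e-02]
 [ 1.78e+02  2.44e+02  2.52e+02 -1.88e-02  4.06e-02 -2.82e-02]
 [ 1.79e+02  2.46e+02  2.53e+02 -2.35e-02  4.46e-02 -2.51e-02]
 [ 1.80e+02  2.47e+02  2.53e+02 -2.52e-02  4.82e-02 -2.21e-02]
 [ 1.81e+02  2.47e+02  2.71e+02 -5.42e-02  5.52e-02 -8.00e-02]
 [ 1.82e+02  2.47e+02  2.70e+02 -5.27e-02  5.85e-02 -7.69e-02]
 [ 1.83e+02  2.48e+02  2.71e+02 -5.60e-02  6.24e-02 -7.71e-02]
 [ 1.84e+02  2.48e+02  2.71e+02 -5.61e-02  6.59e-02 -7.72e-02]
 [ 1.85e+02  2.48e+02  2.71e+02 -5.62e-02  6.94e-02 -7.73e-02]
 [ 1.86e+02  2.49e+02  2.71e+02 -5.79e-02  7.32e-02 -7.43e-02]
 [ 1.87e+02  2.50e+02  2.71e+02 -5.96e-02  7.69e-02 -7.12e-02]
 [ 1.88e+02  2.50e+02  2.72e+02 -6.13e-02  8.07e-02 -7.46e-02]
 [ 1.89e+02  2.49e+02  2.72e+02 -5.99e-02  8.40e-02 -7.79e-02]
 [ 1.90e+02  2.49e+02  2.72e+02 -6.00e-02  8.76e-02 -7.80e-02]]
```

The normal force has risen by 4.9 N. The tip has stayed inside the ring and the probe has not slipped. I hand in.

```bash
python3 -c "
from bench import *
print(hand_in())"
```

```text
the job is handed in; nothing more can be done
None
```

I handed the job in at about 16 s: the table is clicked into its detent at the pointer, and the smallest probe is still gripped, pressing about 4.9 N (plunger about 6 mm in) at about 20° with its tip measured about 2 mm from the ring's centre; I viewed 11 pictures, one over the limit of 10.

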